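# Turn the end cover over with the spatula

## Robot

A 7-joint arm with a two-finger parallel gripper is mounted at the origin on the work surface. World frame = base frame: x ahead of the robot, y to its left, z up, the work surface at z = 0. Lengths are in m, angles in rad, forces in N, time in s.
With the tool pointing down it reaches from about 0.4 to 0.9 m from the base axis. Payload 5.6 kg.
Tool frame: the origin (TCP) lies on the centre line of the jaws, within the pads' length; the fingertips stand env.tip_extent ahead of it and the grasp point (between the pads) lies 11 mm behind it (env.tip_extent is the distance from the TCP to the fingertips, in m); z points along the fingers, y is the line along which they close (so a half turn about z gives the same grasp; the last joint's range is limited). The gripper opens to 92 mm and grips with 3 to 60 N. Pads are 20 mm wide; open, the fingers measure 128 mm over their backs; the gripper's body (75 mm by 189 mm) begins 69 mm behind the grasp point.
Start: joints at [-1.363, 0.468, -0.012, 1.603, 0.006, 1.071, -0.056], TCP at [0.161, 0.63, 0.223] pointing down, gripper open.
Joint ranges: [-2.53, 2.53], [-0.31, 2.02], [-1.57, 1.55], [0.28, 2.44], [-1.29, 4.43], [0.15, 1.84], [-2.92, 2.92]. Speed limits (rad/s): [2.57, 2.57, 3.14, 3.14, 3.14, 3.14, 3.14].

## Interface

Orientations are given as a rotation vector (axis times angle).
In Python, from bench import status, get_image, env gives the robot as it stands.
- The arm moves only by the tool send_rows, never from a script. Its argument "rows" is a list of rows, each a list of 3 entries, a list of its own where there are three numbers: the turn, a rotation vector about the tool's x, y, z in degrees, then the shift along the tool's x, y, z in m, then the finger opening in m, from 0 to 0.0919. A call has 1 to 5 rows; each row is the pose to reach, as a shift and turn from the pose commanded when the call began, along the tool's axes at that moment; what a row does not reach only later rows make up. A row lasts 1/8 s, in which the tool goes at most 62.5 mm and 10.7 degrees, less where a joint would pass 70% of its speed; a pose out of reach is approached as far as the arm can. A call with a gripper value outside its range is refused whole. The fingers move at their own pace and stop on an object; "grip_force" is the grip in N (left out, the last holds). Time passes only in rows, so rows that repeat a pose let the fingers close. It gives the time, the measured TCP pose, the force, the opening and the grip force at its end, in the units of the state.
- status.state(): the state, without advancing time (a new reading comes with each control period).
- get_image(name): name is "scene" or "side" or "wrist"; returns a dict with "img" (480x640x3 uint8, blue, green, red), "fx", "fy", "cx", "cy" (pixels), "rvec" (rotation vector, rad) and "tvec" (3), from world to camera coordinates, as OpenCV has them; the wrist camera has in their place "T_tool_cam" (4x4, takes a point from camera to tool coordinates, whose origin is the TCP and whose axes are the flange's). Camera axes: x right, y down, z forward; pixel columns grow to the right and rows downward; lengths in m; the calibration is good to about 2 mm. A picture is of the moment at which its call begins: read the wrist's pose just before it. There is no depth.
- env.hand_in(): hands the job in; it is judged then, once.
The state is a dict: "clock": time; "joints": joint angles; "joint_velocities": joint speeds; "joint_efforts": joint torques, N m; "ee_pos": TCP position; "ee_rot": TCP orientation; "ft_force": force on the tool from outside, world axes, zero at the start; "torque": the same for the moment, N m; "grip_width": opening from 0.0 (shut) to 1.0 (fully open); "grip_force": force on a finger pad.
Only numpy, scipy, OpenCV 4.12 (cv2) and the standard library are available. Lean on these libraries where they do the work, as an engineer would, in place of code of your own. Each camera call takes 0.05 s, during which the arm holds its last target. There are 200 camera calls.

## Task

Two round aluminium end covers lie in the pockets of the turning tray, and one of them has its grooved face down. Take the spatula from its rest, push that cover gently along until it stops against the raised steel plate, then slide the blade under it and tip it over the step, so that it lies flat on the plate with the groove up; then stand the spatula back in its rest the way it stood, and let go. Press only lightly on the tray with the blade, never touch the covers with the gripper or arm, and leave the other cover and everything else on the bench where it is.

Things in the scene. Friction and masses are not known exactly. Their poses are not given: they have to be found in the camera images.
- tray: Fixed grey turning tray. Origin on the bench; +x: the way a cover is turned over. Floor 240 mm wide (y), x -150 to 180, 8 mm above the bench, open and clear in front of the covers (x below -105). Ribs 12 wide, 5 high (x -90 to 100, y = 0 and +-110) part two pockets 98 wide, centred at y = +55 and -55. A fixed steel plate lies across the far part (see plate_z).
- plate_z (a point): Point over the tray's origin at the height of the plate's top, 14 mm above the bench; axes as the tray's. The plate is 100 mm long in x, 240 wide, 6 thick: a 6 mm upright step. Its near edge lies anywhere from tray x = 0 to 80, straight across, NOT measured: find it by feel, pushing the cover along the floor until it stops against it. A cover pivots over this step.
- cover_mid (a point): Centre of the aluminium end cover lying the wrong way up: plain face (small centre dimple) up, face with the wide round groove down. Disc 90 mm diameter, 12 thick, 0.14 to 0.28 kg; both rims bevelled, 4 high, 7 wide, so a thin edge slides under. Starts in either pocket, far rim at tray x -11 to -5, 5 to 91 mm short of the plate. z points up at the start, down at the end.
- cover_ok_mid (a point): Centre of an equal cover in the other pocket, already groove up. z up; stays as it is.
- rest: Fixed dark steel spatula rest: base plate 200 x 90 mm, 6 thick. Origin on the bench under the rear edge of the blade standing there (within 4 mm); +x: where the blade points. Two upright cheeks (x -85 to -20, 80 high, inner faces at y +-24) flank the handle, so fingers fit only before and behind it (+x and -x side), tilted along the leaning handle.
- grip (a point): Grip point of the spatula, inside its black handle. Axes: x to the blade's tip, y across, z up from the blade. Straight handle 22 mm wide (y), 14 thick, 110 long, from the blade's rear edge up and back, direction (-0.643, 0, 0.766), 40 degrees from z; it ends 25 mm beyond this point. In the rest the blade lies flat, z up. 0.15 kg.
- tip (a point): Middle of the front edge of the spatula's flat steel blade, on its underside; axes as the grip's. Blade 100 mm long, 64 wide, 2 thick. From here the grip point is at (-154.6, 0, 69.1) mm, the rear edge at (-100, 0, 0). In use, blade tip down about 10 to 20 degrees.
- filter_red: Bystander, leave alone: red filter canister, 76 diameter, 112 high mm; origin under its centre.
- filter_white: Bystander, leave alone: white filter canister, 90 diameter, 120 high mm; origin under its centre.
- filter_small: Bystander, leave alone: small red filter canister, 66 diameter, 88 high mm; origin under its centre.
- carton: Bystander, leave alone: cardboard carton 80 x 110 x 50 mm; origin under its centre.
- bearing: Bystander, leave alone: steel bearing ring 62 diameter, 17 high mm; origin under its centre.
- oil_can: Bystander, leave alone: tin 60 diameter, 50 high mm; origin under its centre.
- pulley: Bystander, leave alone: dark steel disc pulley 70 diameter, 22 high mm; origin under its centre.
There are look-alikes about, which are no part of the job. Leave any blue or turquoise look-alike of the part that bears cover_mid alone.

How it is judged:
By the outcome, as a careful person would: the job done as asked, in the order asked, and still so for the second after the job is handed in, with the robot touching nothing.
It also fails if it takes over 72 s, if anything falls off the work surface, if the arm or the gripper's body presses on something with over 40 N, if the wrist force passes 120 N, or if a joint passes its speed limit or range.

## Working session

There is one attempt and no reset: what is moved stays moved. The work goes in short steps, Python scripts to look and compute and a tool call to move; the robot and the scene stay as the last step left them, time stands still between calls to the robot, and variables do not carry over. Pictures are saved under pics/ and viewed, at most 10 in all, crops included, and the job is handed in when it is done.

Besides the shell and the picture viewer there is one more tool, called after "Request:" as a command line: name --argument value ..., lists and objects as JSON in quotes. send_rows: Moves the arm, as the interface text tells. Its arguments: {"type":"object","properties":{"rows":{"type":"array"},"grip_force":{"type":"number"}},"required":["rows"]}

```bash
ls; mkdir -p pics; python3 - <<'E'
from bench import status,get_image,env
import cv2,numpy as np,pickle
print(status.state()); print(env.tip_extent)
d={}
for n in("scene","side","wrist"):
    g=get_image(n); d[n]=g; cv2.imwrite(f"pics/{n}0.png",g["img"])
    print(n,{k:np.round(v,4).tolist() for k,v in g.items() if k!="img"})
pickle.dump(d,open("d0.pkl","wb"))
E
```

```text
pics
{'clock': 0.0, 'joints': array([-1.36299907,  0.46838814, -0.01157251,  1.60364043,  0.00599191,
        1.0713613 , -0.05631136]), 'joint_velocities': array([-0.0011064 ,  0.00012109, -0.00082616, -0.00135419, -0.00041351,
       -0.00081018,  0.00075954]), 'joint_efforts': array([-3.44532373e-04, -5.20566666e+01, -1.21607751e-02, -2.43761212e+01,
       -5.65497950e-02,  1.72536902e-02,  1.72500618e-04]), 'ee_pos': array([0.16125637, 0.62909128, 0.22162624]), 'ee_rot': array([-3.93073676e-01, -3.11681195e+00,  2.76557023e-03]), 'ft_force': array([-0.21659296, -0.32975302,  0.17652937]), 'torque': array([-0.00614905,  0.01278191, -0.03507807]), 'grip_force': 0.0, 'grip_width': 1.0009071824596183}
0.008
scene {'fx': 524.2664, 'fy': 524.2664, 'cx': 326.6254, 'cy': 234.8472, 'rvec': [2.5338, 0.6711, -0.1922], 'tvec': [-0.4502, -0.2181, 1.6019]}
side {'fx': 544.0754, 'fy': 544.0754, 'cx': 314.9108, 'cy': 235.6718, 'rvec': [0.1332, -2.7475, 1.4579], 'tvec': [0.5315, 0.096, 1.208]}
wrist {'fx': 378.3241, 'fy': 378.3241, 'cx': 321.7772, 'cy': 243.8871, 'T_tool_cam': [[-0.0, -0.9654, -0.2606, 0.0718], [1.0, -0.0003, 0.0009, -0.0005], [-0.0009, -0.2606, 0.9654, -0.162], [0.0, 0.0, 0.0, 1.0]]}
```

View pics/scene0.png

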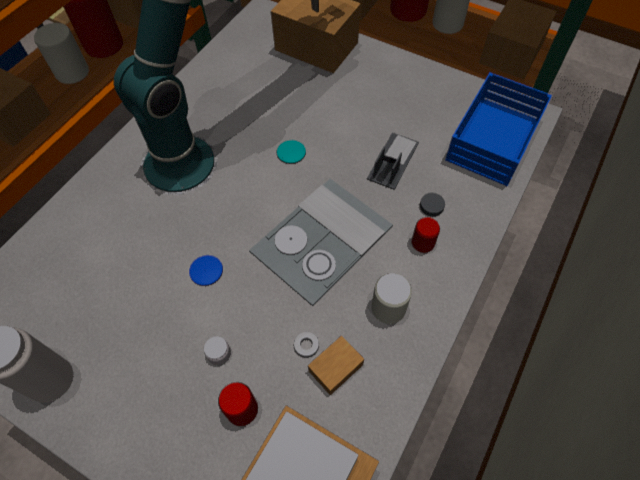

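View pics/side0.png

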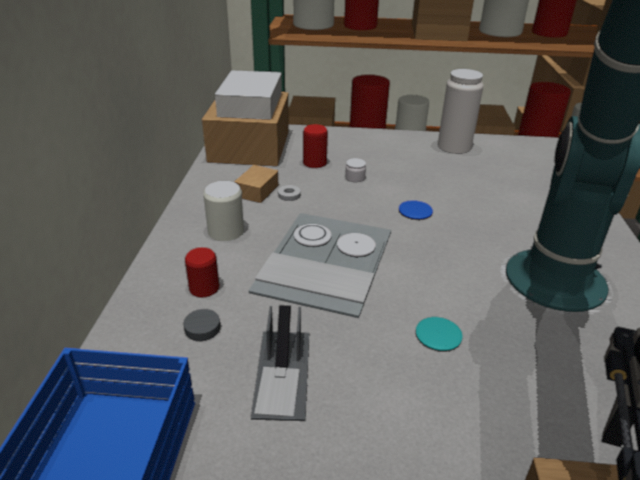

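The scene picture shows the grey tray with a plain-dimpled cover at (291,239) and a grooved one at (319,264). The plate is at about (345,220) and the spatula in its rest at about (395,158). The turquoise (291,151) and blue (206,270) discs are look-alikes. The cover to turn is the aluminium one at (291,239), or (356,244) in the side view, because its plain face is up. I'll confirm this in one enlarged crop.

```bash
python3 - <<'E'
import cv2,numpy as np,pickle
d=pickle.load(open("d0.pkl","rb"))
def crop(n,x,y,w,h): return cv2.resize(d[n]["img"][y:y+h,x:x+w],(400,300),interpolation=cv2.INTER_CUBIC)
def c2(n,x,y,w,h): return crop(n,x,y,w,h)
top=np.hstack([c2("scene",245,178,160,120)[:, :],c2("side",245,205,160,120)])
bot=np.hstack([c2("scene",350,120,100,75),c2("side",210,300,160,120)])
cv2.imwrite("pics/crop1.png",np.vstack([top,bot]))
E
```

```text
(no output)
```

View pics/crop1.png

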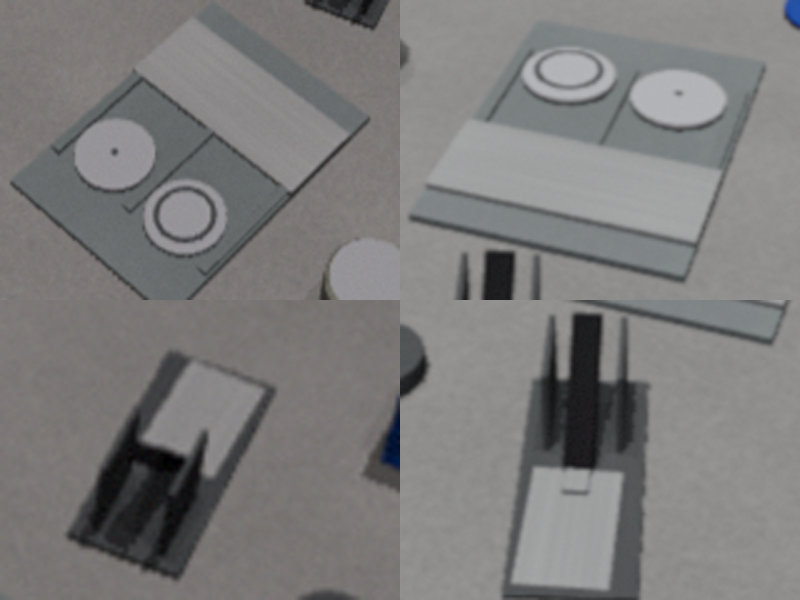

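Confirmed: the cover at scene (291,239) has a plain face with a centre dimple, and the one at (319,264) shows the groove. The plain cover is in the tray's +y pocket. Next I'll fit the tray and rest poses using both cameras.

```bash
cat > h.py <<'E'
import cv2,numpy as np,pickle
from scipy.optimize import least_squares
from scipy.spatial.transform import Rotation as R
def cam(g): return np.array([[g["fx"],0,g["cx"]],[0,g["fy"],g["cy"]],[0,0,1]]),np.array(g["rvec"],float),np.array(g["tvec"],float)
def proj(g,P):
    K,r,t=cam(g); return cv2.projectPoints(np.array(P,float).reshape(-1,3),r,t,K,None)[0].reshape(-1,2)
def ray(g,uv,z):
    K,r,t=cam(g); Rm=cv2.Rodrigues(r)[0]; c=-Rm.T@t; d=Rm.T@np.linalg.inv(K)@np.array([*uv,1.]); return c+d*(z-c[2])/d[2]
def planar(p,P):  # p=x,y,yaw
    P=np.array(P,float); c,s=np.cos(p[2]),np.sin(p[2])
    return np.c_[p[0]+c*P[:,0]-s*P[:,1],p[1]+s*P[:,0]+c*P[:,1],P[:,2]]
E
python3 - <<'E'
from h import *
d=pickle.load(open("d0.pkl","rb"))
S=lambda u,v,x0,y0,k:(x0+u/k,y0+v/k)
sc=lambda u,v:S(u,v,245,178,2.5); si=lambda u,v:S(u-400,v,245,205,2.5)
obs=[("scene",(-.15,.12,.008),sc(12,183)),("scene",(.18,.12,.008),sc(207,4)),("scene",(.18,-.12,.008),sc(369,119)),
("side",(-.15,-.12,.008),si(540,22)),("side",(-.15,.12,.008),si(765,65)),("side",(.18,.12,.008),si(685,279)),("side",(.18,-.12,.008),si(411,217))]
def fit(obs,p0):
    f=lambda p:np.concatenate([proj(d[n],planar(p,[P]))[0]-uv for n,P,uv in obs])
    r=least_squares(f,p0); return r.x,r.fun
c0=ray(d["scene"],obs[0][2],.008);c1=ray(d["scene"],obs[1][2],.008)
print(c0,c1,"len",np.linalg.norm(c1-c0))
for n,P,uv in obs: print(n,ray(d[n],uv,.008))
v=c1-c0; p,res=fit(obs,[*(c0+v/2)[:2],np.arctan2(v[1],v[0])]); print("tray",p,np.round(res,1))
def tl(w): w=w[:2]-p[:2]; c,s=np.cos(p[2]),np.sin(p[2]); return np.round([c*w[0]+s*w[1],-s*w[0]+c*w[1]],4)
for n,f,uv in [("scene",sc,(115,152)),("side",si,(678,93)),("scene",sc,(184,215)),("side",si,(570,70))]: print("cover",n,ray(d[n],f(*uv),.020)[:2],tl(ray(d[n],f(*uv),.020)))
# plate near edge upper
for n,f,uv in [("scene",sc,(135,70)),("scene",sc,(291,192)),("side",si,(470,122)),("side",si,(720,170))]: print("plate",n,tl(ray(d[n],f(*uv),.014)))
sb=lambda u,v:S(u,v-300,350,120,4); db=lambda u,v:S(u-400,v-300,210,300,2.5)
print("restbase",[ray(d["scene"],sb(*q),.006)[:2] for q in[(70,537),(178,578),(273,387),(172,350)]])
print("restside",[ray(d["side"],db(*q),.006)[:2] for q in[(533,380),(648,381)]])
print("blade side",[ray(d["side"],db(*q),.008)[:2] for q in[(533,467),(623,470),(608,590),(512,585)]])
E
```

```text
[ 0.36260857 -0.15071944  0.008     ] [0.42820049 0.16532685 0.008     ] len 0.3227809787675487
scene [ 0.36260857 -0.15071944  0.008     ]
scene [0.42820049 0.16532685 0.008     ]
scene [0.66621244 0.11591475 0.008     ]
side [ 0.58729017 -0.19589648  0.008     ]
side [ 0.35775757 -0.14103407  0.008     ]
side [0.42969803 0.17707957 0.008     ]
side [0.66090461 0.12491943 0.008     ]
tray [ 0.50683334 -0.02844768  1.35073733] [-1.3 -1.5  1.6 -1.8 -0.2 -1.8 -1.3 -1.1  0.2 -1.7  0.4 -1.2 -0.7 -1.3]
cover scene [ 0.44447263 -0.06717178] [-0.0514  0.0524]
cover side [ 0.44231382 -0.06559782] [-0.0503  0.0549]
cover scene [ 0.54964455 -0.09701562] [-0.0576 -0.0567]
cover side [ 0.54688447 -0.09298649] [-0.0542 -0.0532]
plate scene [0.044  0.1142]
plate scene [ 0.0431 -0.1214]
plate side [ 0.0485 -0.1163]
plate side [0.0443 0.1169]
restbase [array([0.52960782, 0.22587757]), array([0.61582975, 0.23179995]), array([0.60019575, 0.43192477]), array([0.51518113, 0.42732996])]
restside [array([0.61260504, 0.23781343]), array([0.52435054, 0.22966431])]
blade side [array([0.59751068, 0.32669732]), array([0.53318519, 0.32290743]), array([0.53135961, 0.4258511 ]), array([0.59421684, 0.4282564 ])]
```

```bash
cat >> h.py <<'E'
def Rz(a): return R.from_euler('z',a).as_matrix()
def T(Rm,p): M=np.eye(4); M[:3,:3]=Rm; M[:3,3]=p; return M
def cur(s): return T(R.from_rotvec(s["ee_rot"]).as_matrix(),s["ee_pos"])
def rel(T0,T1):
    D=np.linalg.inv(T0)@T1
    return np.round(R.from_matrix(D[:3,:3]).as_rotvec(degrees=True),2).tolist(),np.round(D[:3,3],4).tolist()
DOWN=np.array([[0,1,0],[1,0,0],[0,0,-1.]]) # tool axes in spatula-yaw frame, tool down: x=+y,y=+x
E
python3 - <<'E'
from h import *
from bench import status
print(rel(cur(status.state()),T(Rz(1.645)@DOWN,[.53,.15,.26])))
E
```

```text
([-0.08, -0.01, -18.63], [-0.4762, -0.3727, -0.0376])
```

Request:
send_rows --rows '[[[0,0,-2],[-0.048,-0.037,-0.004],0.0919],[[0,0,-4],[-0.095,-0.075,-0.008],0.0919],[[0,0,-6],[-0.143,-0.112,-0.012],0.0919],[[0,0,-8],[-0.19,-0.149,-0.016],0.0919],[[0,0,-9.3],[-0.238,-0.186,-0.02],0.0919]]'

```text
clock: 0.78
ee_pos: [0.3466, 0.3886, 0.2427]
ee_rot: [0.138, 3.139, 0.0]
ft_force: [0.4, -0.4, -0.5]
grip_width: 1.0
grip_force: 0.0
```

```bash
python3 - <<'E'
from h import *
from bench import status
print(status.state()["ee_pos"],rel(cur(status.state()),T(Rz(1.645)@DOWN,[.53,.15,.26])))
E
```

```text
[0.34662916 0.38861745 0.24267196] ([0.01, 0.0, -9.27], [-0.2035, -0.2217, -0.0173])
```

Request:
send_rows --rows '[[[0,0,-2],[-0.041,-0.044,-0.003],0.0919],[[0,0,-4],[-0.081,-0.089,-0.007],0.0919],[[0,0,-6],[-0.122,-0.133,-0.01],0.0919],[[0,0,-8],[-0.163,-0.177,-0.014],0.0919],[[0,0,-9.3],[-0.203,-0.222,-0.017],0.0919]]'

```text
clock: 1.4
ee_pos: [0.5292, 0.1498, 0.2598]
ee_rot: [-0.118, 3.139, 0.0]
ft_force: [-0.2, 0.2, -0.2]
grip_width: 1.002
grip_force: 0.0
```

Request:
send_rows --rows '[[[0,0,0],[0,0,0],0.0919]]'

```text
clock: 1.52
ee_pos: [0.5307, 0.146, 0.2597]
ee_rot: [-0.102, 3.139, -0.003]
ft_force: [-1.1, 0.1, -1.4]
grip_width: 1.002
grip_force: 0.0
```

```bash
python3 - <<'E'
from h import *
from bench import status,get_image
s=status.state(); g=get_image("wrist"); M=cur(s)@np.array(g["T_tool_cam"]); W=np.linalg.inv(M)
g["rvec"]=cv2.Rodrigues(W[:3,:3])[0].ravel(); g["tvec"]=W[:3,3]
pickle.dump(g,open("w1.pkl","wb")); print(s["ee_pos"],s["ee_rot"])
cv2.imwrite("pics/w1.png",cv2.resize(g["img"],(800,600),interpolation=cv2.INTER_CUBIC))
E
```

```text
[0.53073623 0.1460212  0.25970963] [-1.01611633e-01  3.13863174e+00 -3.12170333e-03]
```

View pics/w1.png

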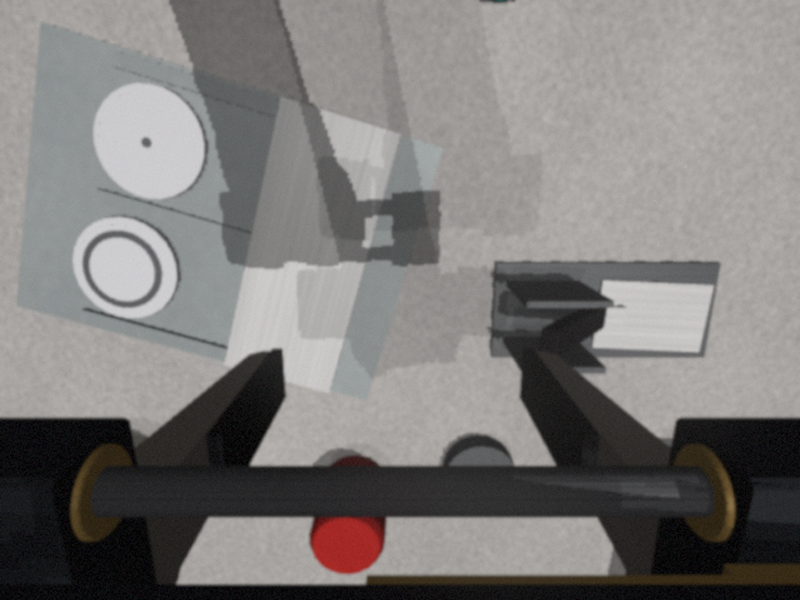

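The wrist picture (800x600) shows:
- Tray corners at (43,24), (17,305), (441,150) and (368,398), with the plate's near edge from (281,97) to (227,363).
- The target cover's dimple at (147,142).
- The rest base from (496,262) to (703,357), and the blade's front corners at (715,283) and (704,353).

```bash
python3 - <<'E'
from h import *
d=pickle.load(open("d0.pkl","rb")); d["w"]=pickle.load(open("w1.pkl","rb"))
S=lambda u,v,x0,y0,k:(x0+u/k,y0+v/k)
sc=lambda u,v:S(u,v,245,178,2.5); si=lambda u,v:S(u-400,v,245,205,2.5); w=lambda u,v:((u+.5)/1.25-.5,(v+.5)/1.25-.5)
sb=lambda u,v:S(u,v-300,350,120,4); db=lambda u,v:S(u-400,v-300,210,300,2.5)
A=[("scene",(-.15,.12,.008),sc(12,183)),("scene",(.18,.12,.008),sc(207,4)),("scene",(.18,-.12,.008),sc(369,119)),
("side",(-.15,-.12,.008),si(540,22)),("side",(-.15,.12,.008),si(765,65)),("side",(.18,.12,.008),si(685,279)),("side",(.18,-.12,.008),si(411,217))]
B=[("w",(-.15,.12,.008),w(43,24)),("w",(-.15,-.12,.008),w(17,305)),("w",(.18,.12,.008),w(441,150)),("w",(.18,-.12,.008),w(368,398))]
def fit(obs,p0,sh=0):
    def f(p):
        o=[]
        for n,P,uv in obs:
            P=np.array(P); 
            if sh and len(p)>3 and P[2]<.007: P=P+[p[3],0,0]
            o.append(((proj(d[n],planar(p,[P]))[0]-uv))*(1/840 if n=="w" else 1/400)*1000)
        return np.concatenate(o)
    r=least_squares(f,p0); return r.x,r.fun
for o in(A,B,A+B):
    p,res=fit(o,[.507,-.028,1.35]); print("tray",np.round(p,4),np.round(res,1))
def tl(q): return np.round((Rz(p[2]).T@(np.array([*q[:2],0])-[p[0],p[1],0]))[:2],4)
for uv in((147,142),(123,268)): print("cov",ray(d["w"],w(*uv),.020)[:2],tl(ray(d["w"],w(*uv),.020)))
for uv in((281,97),(227,363),(398,133),(332,392)): print("plate",tl(ray(d["w"],w(*uv),.014)))
# rest: base x from a to a+.2
a=-.09
C=[("w",(a,.045,.006),w(496,262)),("w",(a+.2,.045,.006),w(720,262)),("w",(a+.2,-.045,.006),w(703,357)),("w",(a,-.045,.006),w(491,355)),
("w",(.1,.032,.008),w(715,283)),("w",(.1,-.032,.008),w(704,353))]
D=[("scene",(a,.045,.006),sb(70,537)),("scene",(a,-.045,.006),sb(178,578)),("scene",(a+.2,-.045,.006),sb(273,387)),("scene",(a+.2,.045,.006),sb(172,350)),
("side",(a,-.045,.006),db(533,380)),("side",(a,.045,.006),db(648,381))]+[("side",P,db(*q)) for P,q in zip([(0,-.032,.008),(0,.032,.008),(.1,.032,.008),(.1,-.032,.008)],[(533,467),(623,470),(608,590),(512,585)])]
for o in(C,D,C+D):
    q,res=fit(o,[.566,.325,1.65,0.],1); print("rest",np.round(q,4),np.round(res,1))
E
```

```text
tray [ 0.5068 -0.0284  1.3507] [-3.2 -3.7  4.  -4.5 -0.4 -4.5 -3.2 -2.8  0.6 -4.2  1.  -3.1 -1.9 -3.2]
tray [ 0.5113 -0.0289  1.3475] [-1.8 -1.5 -0.1  1.6  2.7 -1.3 -0.7  2.8]
tray [ 0.5087 -0.0286  1.3506] [-1.8 -2.8  5.3 -3.7  1.1 -3.6 -5.  -3.  -1.3 -4.4 -1.5 -3.4 -4.1 -3.5
 -2.4 -4.5  0.1 -0.5  3.  -5.1  0.1  0.1]
cov [ 0.44520968 -0.06662724] [-0.051   0.0537]
cov [ 0.55024341 -0.09519367] [-0.0559 -0.055 ]
plate [0.0438 0.1173]
plate [ 0.0451 -0.1195]
plate [0.1409 0.1175]
plate [ 0.1454 -0.1205]
rest [ 0.5665  0.3273  1.6183 -0.0068] [ 0.4 -0.3  1.   3.4 -0.5  3.  -1.1  1.5  1.1 -2.6 -1.  -5. ]
rest [ 0.5657  0.3262  1.6141 -0.0049] [-2.1 -3.7 -0.2 -1.3  4.8  1.2  1.4 -0.7 -1.8 -4.3 -0.7 -0.3 -0.5  0.9
 -1.1  2.   3.1 -1.2  1.5 -0.9]
rest [ 0.566   0.3265  1.6154 -0.0057] [ 1.  -1.2  1.6  3.1 -0.2  2.7 -0.9  0.6  0.4 -2.9 -1.8 -5.3 -2.1 -3.2
 -0.1 -0.9  4.7  1.4  1.3 -0.4 -2.2 -4.7 -1.1 -0.8 -0.8  1.2 -1.5  2.2
  3.  -0.9  1.3 -0.5]
```

```bash
cat >> h.py <<'E'
TRAY=(.510,-.0285,1.35); REST=(.566,.3265,1.617)
# spatula frame: origin tip, axes of grip. Tool in spatula frame:
_l=np.radians(40)
Rg=np.array([[0,np.cos(_l),np.sin(_l)],[1,0,0],[0,np.sin(_l),-np.cos(_l)]]) # cols: tool x,y,z
G_tip=T(Rg,np.array([-.1546,0,.0691])+.011*Rg[:,2]) # tool pose in tip frame
def Rpitch(deg): return R.from_euler('y',deg,degrees=True).as_matrix() # +deg: tip down
def frame(f): return T(Rz(f[2]),[f[0],f[1],0])
def tool_for(f,x,y,z,pitch,yaw=0): # tip at (x,y,z) in frame f, blade pitched tip-down
    return frame(f)@T(R.from_euler('z',yaw,degrees=True).as_matrix()@Rpitch(pitch),[x,y,z])@G_tip
E
python3 - <<'E'
from h import *
from bench import status
C=cur(status.state()); g=tool_for(REST,.1,0,.006,0); pre=g@T(np.eye(3),[0,0,-.11])
print(g[:3,3],pre[:3,3]); print(rel(C,pre)); print(rel(pre,g))
E
```

```text
[0.56819525 0.27902139 0.06667351] [0.57146099 0.20839021 0.1509384 ]
([-40.02, -0.47, 1.25], [-0.0464, 0.0562, 0.1084])
([-0.0, 0.0, -0.0], [-0.0, 0.0, 0.11])
```

Request:
send_rows --rows '[[[-10,0,0.3],[-0.012,0.014,0.015],0.07],[[-20,-0.2,0.6],[-0.023,0.028,0.045],0.07],[[-30,-0.3,0.9],[-0.035,0.042,0.08],0.07],[[-40,-0.5,1.2],[-0.046,0.056,0.108],0.07],[[-40,-0.5,1.2],[-0.046,0.056,0.108],0.07]]'

```text
clock: 2.2
ee_pos: [0.5675, 0.2089, 0.1465]
ee_rot: [0.066, -2.928, -1.063]
ft_force: [-0.4, -0.5, 0.1]
grip_width: 0.761
grip_force: 0.0
```

Request:
send_rows --rows '[[[0,0,0],[0,0,0],0.07]]'

```text
clock: 2.33
ee_pos: [0.5697, 0.2122, 0.1531]
ee_rot: [0.081, -2.936, -1.067]
ft_force: [-0.3, 0.3, 0.9]
grip_width: 0.759
grip_force: 0.0
```

```bash
python3 - <<'E'
from h import *
from bench import status,get_image
s=status.state(); C=cur(s); g=tool_for(REST,.1,0,.006,0); print(rel(C,g),s["joints"],s["clock"])
a=get_image("wrist")["img"]; b=get_image("side")["img"][260:460,200:467]
cv2.imwrite("pics/w2.png",np.hstack([cv2.resize(a,(400,300)),cv2.resize(b,(400,300))]))
E
```

```text
([-0.07, -0.22, 0.42], [-0.002, -0.0043, 0.1091]) [-0.0777463   0.53629951  0.01305068  1.87979051 -0.91366691  0.95626877
  2.19657341] 2.325
```

View pics/w2.png

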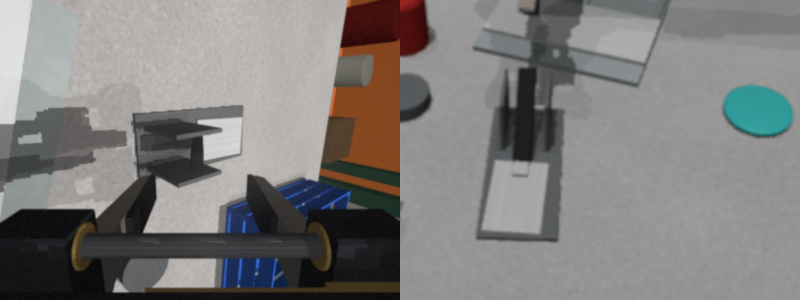

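The wrist view shows the handle end-on at about (197,150), between the cheeks and midway between the fingers. I'll advance along the handle.

Request:
send_rows --rows '[[[0,0,0.2],[0,-0.001,0.03],0.07],[[0,0,0.2],[-0.001,-0.002,0.06],0.07],[[0,0,0.2],[-0.001,-0.003,0.085],0.07],[[0,0,0.2],[-0.001,-0.003,0.102],0.07],[[0,0,0.2],[-0.001,-0.003,0.109],0.07]]'

```text
clock: 3.05
ee_pos: [0.5675, 0.28, 0.0672]
ee_rot: [0.076, -2.935, -1.069]
ft_force: [0.1, -0.1, 0.5]
grip_width: 0.761
grip_force: 0.0
```

Request:
send_rows --rows '[[[0,0,0],[0,0,0],0.07],[[0,0,0],[0,0,0],0.07]]'

```text
clock: 3.3
ee_pos: [0.5684, 0.2777, 0.0669]
ee_rot: [0.071, -2.936, -1.068]
ft_force: [-0.4, -0.5, 0.5]
grip_width: 0.762
grip_force: 0.0
```

```bash
python3 - <<'E'
from h import *
from bench import status,get_image
s=status.state(); C=cur(s); g=tool_for(REST,.1,0,.006,0); print(rel(C,g),s["ft_force"],s["clock"])
E
```

```text
([-0.02, -0.06, 0.09], [0.0001, 0.0009, 0.001]) [-0.42500502 -0.52271063  0.54796974] 3.3
```

Request:
send_rows --rows '[[[0,0,0],[0,0,0],0.03],[[0,0,0],[0,0,0],0.018],[[0,0,0],[0,0,0],0.01],[[0,0,0],[0,0,0],0.005],[[0,0,0],[0,0,0],0.005]]' --grip_force 50

```text
clock: 3.92
ee_pos: [0.5676, 0.2783, 0.0662]
ee_rot: [0.071, -2.934, -1.068]
ft_force: [0.1, -0.1, -0.1]
grip_width: 0.241
grip_force: 0.0
```

Request:
send_rows --rows '[[[0,0,0],[0,0,0],0.005],[[0,0,0],[0,0,0],0.005]]'

```text
clock: 4.18
ee_pos: [0.5676, 0.2785, 0.0663]
ee_rot: [0.071, -2.934, -1.069]
ft_force: [0.1, -1.4, 0.2]
grip_width: 0.152
grip_force: 50.0
```

```bash
python3 - <<'E'
from h import *
from bench import status,get_image
s=status.state(); C=cur(s); pickle.dump(C,open("grasp.pkl","wb")); g=tool_for(REST,.1,0,.006,0); print(rel(C,g),s["ft_force"],s["torque"],s["clock"],s["grip_width"])
up=T(np.eye(3),[0,0,.12])@C
print("up",rel(C,up))
E
```

```text
([0.02, -0.16, 0.08], [-0.0006, 0.0006, 0.0001]) [ 0.1355653  -1.44320274  0.15999924] [-0.43416759  0.02467738  0.03183592] 4.175 0.15211542791356103
up ([-0.0, -0.0, 0.0], [0.0002, 0.0772, -0.0919])
```

Request:
send_rows --rows '[[[0,0,0],[0,0.006,-0.008],0.005],[[0,0,0],[0,0.022,-0.026],0.005],[[0,0,0],[0,0.045,-0.054],0.005],[[0,0,0],[0,0.067,-0.08],0.005],[[0,0,0],[0,0.077,-0.092],0.005]]'

```text
clock: 4.8
ee_pos: [0.5685, 0.2781, 0.1884]
ee_rot: [0.073, -2.937, -1.069]
ft_force: [-0.0, -0.3, -1.7]
grip_width: 0.15
grip_force: 50.0
```

Request:
send_rows --rows '[[[0,0,0],[0,0,0],0.005]]'

```text
clock: 4.92
ee_pos: [0.5681, 0.2781, 0.187]
ee_rot: [0.073, -2.936, -1.069]
ft_force: [0.5, 0.6, -2.6]
grip_width: 0.151
grip_force: 50.0
```

```bash
python3 - <<'E'
from h import *
from bench import status,get_image
s=status.state(); C=cur(s); print(s["ee_pos"],s["ft_force"],s["torque"],s["grip_width"])
p=tool_for(TRAY,-.13,.055,.06,15); print(p[:3,3],rel(C,p))
mid=tool_for(TRAY,0.0,.055,.1,8); print("mid",mid[:3,3],rel(C,mid)); print(rel(mid,p))
E
```

```text
[0.56813957 0.27813067 0.18700156] [ 0.50054941  0.60820506 -2.63931267] [-0.95263946 -0.03571782 -0.00290186] 0.15051863678618835
[ 0.40009453 -0.26701935  0.15678951] ([14.91, -8.29, 13.11], [0.1946, -0.4302, -0.3216])
mid [ 0.42618906 -0.15076244  0.18061516] ([7.95, -9.05, 12.55], [0.1628, -0.3269, -0.266])
([7.0, 0.0, 0.0], [0.0, -0.1137, -0.0429])
```

Request:
send_rows --rows '[[[0.8,-0.9,1.2],[0.01,-0.02,-0.016],0.005],[[1.6,-1.8,2.4],[0.028,-0.056,-0.046],0.005],[[2.4,-2.7,3.7],[0.048,-0.096,-0.078],0.005],[[3.2,-3.6,5],[0.068,-0.136,-0.111],0.005],[[4,-4.5,6.3],[0.088,-0.176,-0.143],0.005]]'

```text
clock: 5.55
ee_pos: [0.4895, 0.0457, 0.1812]
ee_rot: [0.134, 2.968, 0.963]
ft_force: [0.7, -0.5, -2.2]
grip_width: 0.147
grip_force: 50.0
```

```bash
python3 - <<'E'
from h import *
from bench import status,get_image
s=status.state(); C=cur(s); print(s["ee_pos"],s["ft_force"])
p=tool_for(TRAY,-.13,.055,.06,15); print(p[:3,3],rel(C,p))
E
```

```text
[0.48950581 0.04570942 0.18117257] [ 0.74111003 -0.47091029 -2.22117929]
[ 0.40009453 -0.26701935  0.15678951] ([10.87, -4.34, 6.34], [0.0616, -0.2732, -0.1671])
```

Request:
send_rows --rows '[[[2,-0.8,1.2],[0.011,-0.05,-0.03],0.005],[[4.2,-1.7,2.4],[0.023,-0.1,-0.061],0.005],[[6.3,-2.5,3.7],[0.035,-0.15,-0.092],0.005],[[8.3,-3.3,4.9],[0.046,-0.2,-0.122],0.005],[[10,-4,5.9],[0.056,-0.245,-0.15],0.005]]'

```text
clock: 6.18
ee_pos: [0.409, -0.2346, 0.1591]
ee_rot: [0.319, 3.002, 0.69]
ft_force: [0.9, -0.1, -0.8]
grip_width: 0.149
grip_force: 50.0
```

Request:
send_rows --rows '[[[0.9,-0.3,0.4],[0.005,-0.028,-0.017],0.005],[[0.9,-0.3,0.4],[0.005,-0.028,-0.017],0.005],[[0.9,-0.3,0.4],[0.005,-0.028,-0.017],0.005]]'

```text
clock: 6.55
ee_pos: [0.399, -0.2624, 0.1633]
ee_rot: [0.327, 3.003, 0.669]
ft_force: [0.2, 0.7, -1.5]
grip_width: 0.149
grip_force: 50.0
```

```bash
python3 - <<'E'
from h import *
from bench import status,get_image
s=status.state(); C=cur(s); print(s["ee_pos"],s["ft_force"],s["joints"])
p=tool_for(TRAY,-.13,.055,.06,15); print(p[:3,3],rel(C,p))
p=tool_for(TRAY,-.13,.055,.014,15); print(p[:3,3],rel(C,p))
a=get_image("scene")["img"][150:330,220:460]; b=get_image("side")["img"][190:340,240:440]; w=get_image("wrist")["img"]
cv2.imwrite("pics/w3.png",np.hstack([cv2.resize(a,(400,300)),cv2.resize(b,(400,300))]))
E
```

```text
[ 0.39901386 -0.26241852  0.16325505] [ 0.16884024  0.71174897 -1.52922279] [ 0.43243217  0.41491658  0.40483512  1.96700845 -0.57491789  1.13463155
  2.51993372]
[ 0.40009453 -0.26701935  0.15678951] ([0.14, -0.05, 0.22], [-0.002, -0.0066, 0.004])
[ 0.40009453 -0.26701935  0.11078951] ([0.14, -0.05, 0.22], [-0.002, -0.0261, 0.0457])
```

View pics/w3.png

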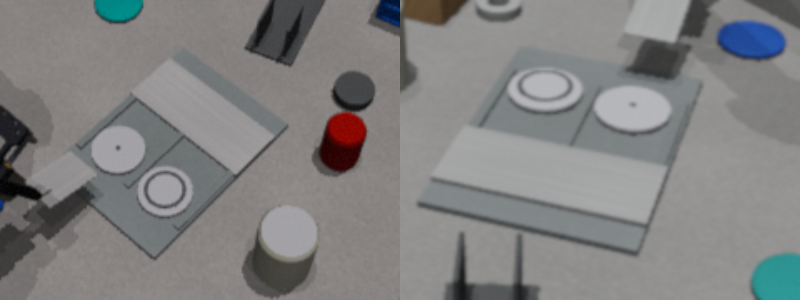

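Both views show the blade lined up in front of the plain cover: tip at about (85,165) in the scene crop and (650,37) in the side crop, with the cover at (118,150) and (632,103). I'll descend and feel for the floor.

Request:
send_rows --rows '[[[0.1,0,0.2],[-0.001,-0.006,0.01],0.005],[[0.1,0,0.2],[-0.002,-0.014,0.025],0.005],[[0.1,0,0.2],[-0.002,-0.021,0.038],0.005],[[0.1,0,0.2],[-0.002,-0.025,0.044],0.005],[[0.1,0,0.2],[-0.002,-0.026,0.046],0.005]]'

```text
clock: 7.32
ee_pos: [0.3995, -0.2685, 0.1102]
ee_rot: [0.336, 3.004, 0.665]
ft_force: [-0.3, 0.0, -1.9]
grip_width: 0.152
grip_force: 50.0
```

Request:
send_rows --rows '[[[0,0,0],[0,0,0],0.005],[[0,0,0],[0,0,0],0.005]]'

```text
clock: 7.58
ee_pos: [0.4001, -0.2686, 0.1113]
ee_rot: [0.334, 3.002, 0.663]
ft_force: [0.2, 0.2, -1.4]
grip_width: 0.148
grip_force: 50.0
```

```bash
cat > st.py <<'E'
from h import *
from bench import status
import sys
s=status.state(); C=cur(s); L=np.linalg.inv(frame(TRAY))@C@np.linalg.inv(G_tip)
F=Rz(TRAY[2]).T@s["ft_force"]
e=R.from_matrix(L[:3,:3]).as_euler('zyx',degrees=True)
print("tip tray mm",np.round(L[:3,3]*1000,1),"yaw,pitch,roll",np.round(e,2),"F tray",np.round(F,2),"M",np.round(Rz(TRAY[2]).T@s["torque"],2),"t",s["clock"],"j",np.round(s["joints"],2))
for a in sys.argv[1:]:
    v=[float(q) for q in a.split(",")]
    print(a,rel(C,tool_for(TRAY,v[0]/1e3,v[1]/1e3,v[2]/1e3,v[3])))
E
python3 st.py -130,55,8,15 -130,55,5,15
```

```text
tip tray mm [-131.7   54.4   14.3] yaw,pitch,roll [-0.06 15.09 -0.04] F tray [ 0.21 -0.19 -1.39] M [0.04 0.64 0.03] t 7.575 j [ 0.46  0.5   0.38  1.98 -0.63  1.05  2.59]
-130,55,8,15 ([-0.09, 0.08, -0.03], [0.0004, -0.0013, 0.0066])
-130,55,5,15 ([-0.09, 0.08, -0.03], [0.0004, -0.0026, 0.0093])
```

Request:
send_rows --rows '[[[0,0,0],[0,-0.0004,0.001],0.005],[[0,0,0],[0,-0.0008,0.002],0.005],[[0,0,0],[0,-0.0013,0.003],0.005],[[0,0,0],[0,-0.0017,0.0036],0.005],[[0,0,0],[0,-0.0017,0.0036],0.005]]'

```text
clock: 8.2
ee_pos: [0.3998, -0.2684, 0.1069]
ee_rot: [0.335, 3.003, 0.664]
ft_force: [0.1, 0.2, -1.3]
grip_width: 0.151
grip_force: 50.0
```

```bash
python3 st.py
```

```text
tip tray mm [-131.6   54.8    9.9] yaw,pitch,roll [-7.000e-02  1.507e+01  1.000e-02] F tray [ 0.22 -0.03 -1.27] M [0.05 0.63 0.01] t 8.2 j [ 0.46  0.51  0.38  1.99 -0.63  1.05  2.6 ]
```

Request:
send_rows --rows '[[[0,0,0],[0,-0.0004,0.0009],0.005],[[0,0,0],[0,-0.0004,0.0009],0.005],[[0,0,0],[0,-0.0004,0.0009],0.005]]'

```text
clock: 8.57
ee_pos: [0.3999, -0.2685, 0.106]
ee_rot: [0.334, 3.003, 0.664]
ft_force: [-0.4, -0.3, -1.2]
grip_width: 0.151
grip_force: 50.0
```

```bash
python3 st.py
```

```text
tip tray mm [-131.6   54.8    9. ] yaw,pitch,roll [-6.000e-02  1.507e+01  1.000e-02] F tray [-0.42  0.36 -1.18] M [ 0.01  0.65 -0.01] t 8.575 j [ 0.46  0.51  0.38  1.99 -0.63  1.04  2.6 ]
```

Request:
send_rows --rows '[[[0,0,0],[0,-0.0003,0.0006],0.005],[[0,0,0],[0,-0.0003,0.0006],0.005],[[0,0,0],[0,-0.0003,0.0006],0.005]]'

```text
clock: 8.95
ee_pos: [0.3998, -0.2685, 0.1053]
ee_rot: [0.335, 3.003, 0.664]
ft_force: [0.1, 0.4, -2.0]
grip_width: 0.145
grip_force: 50.0
```

```bash
python3 st.py
```

```text
tip tray mm [-131.6   54.8    8.3] yaw,pitch,roll [-7.000e-02  1.507e+01  1.000e-02] F tray [ 0.44 -0.04 -1.96] M [ 0.02  0.63 -0.05] t 8.95 j [ 0.46  0.51  0.38  1.99 -0.64  1.04  2.6 ]
```

Request:
send_rows --rows '[[[0,0,0],[0,-0.0003,0.0006],0.005],[[0,0,0],[0,-0.0003,0.0006],0.005],[[0,0,0],[0,-0.0003,0.0006],0.005]]'

```text
clock: 9.32
ee_pos: [0.3998, -0.2685, 0.1046]
ee_rot: [0.334, 3.003, 0.664]
ft_force: [-0.0, 0.2, -1.6]
grip_width: 0.155
grip_force: 50.0
```

```bash
python3 st.py
```

```text
tip tray mm [-131.6   54.8    7.7] yaw,pitch,roll [-6.000e-02  1.507e+01  1.000e-02] F tray [ 0.2   0.06 -1.63] M [0.03 0.63 0.04] t 9.325 j [ 0.46  0.51  0.38  1.99 -0.64  1.04  2.6 ]
```

Request:
send_rows --rows '[[[0,0,0],[0,-0.0003,0.0006],0.005],[[0,0,0],[0,-0.0003,0.0006],0.005],[[0,0,0],[0,-0.0003,0.0006],0.005]]'

```text
clock: 9.7
ee_pos: [0.3999, -0.2686, 0.1041]
ee_rot: [0.334, 3.003, 0.664]
ft_force: [-0.7, -1.2, 2.0]
grip_width: 0.147
grip_force: 50.0
```

```bash
python3 st.py
```

```text
tip tray mm [-131.6   54.7    7.2] yaw,pitch,roll [-0.07 15.06 -0.  ] F tray [-1.36  0.43  2.03] M [0.11 0.28 0.04] t 9.7 j [ 0.46  0.51  0.38  1.99 -0.64  1.04  2.6 ]
```

Request:
send_rows --rows '[[[0,0,0],[0,-0.0003,0.0006],0.005],[[0,0,0],[0,-0.0003,0.0006],0.005],[[0,0,0],[0,-0.0003,0.0006],0.005]]'

```text
clock: 10.07
ee_pos: [0.4, -0.2687, 0.1038]
ee_rot: [0.335, 3.002, 0.664]
ft_force: [-0.7, -2.0, 5.1]
grip_width: 0.152
grip_force: 50.0
```

```bash
python3 st.py
```

```text
tip tray mm [-131.7   54.5    6.9] yaw,pitch,roll [-0.08 15.04 -0.02] F tray [-2.14  0.19  5.13] M [ 0.28 -0.25  0.19] t 10.075 j [ 0.46  0.52  0.38  1.99 -0.64  1.04  2.6 ]
```

Floor contact comes at a measured 7.4 mm, against 8 mm nominal. I'll raise the tip to mid-rim height (top edge about 6 mm over the floor) and push.

Request:
send_rows --rows '[[[0,0,0],[0,0.0022,-0.0047],0.005],[[0,0,0],[0,0.0022,-0.0047],0.005],[[0,0,0],[0,0.01,-0.0011],0.005],[[0,0,0],[0,0.02,0.0036],0.005],[[0,0,0],[0,0.0258,0.0063],0.005]]'

```text
clock: 10.7
ee_pos: [0.4058, -0.2417, 0.1083]
ee_rot: [0.333, 3.003, 0.665]
ft_force: [-0.8, -1.1, -1.4]
grip_width: 0.151
grip_force: 50.0
```

```bash
python3 st.py -100,54.5,11.7,15 -60,54.5,11.7,15
```

```text
tip tray mm [-104.1   55.1   11.5] yaw,pitch,roll [1.000e-02 1.503e+01 1.000e-02] F tray [-1.26  0.58 -1.4 ] M [-0.01  0.64  0.01] t 10.7 j [ 0.42  0.49  0.37  2.02 -0.64  1.02  2.57]
-100,54.5,11.7,15 ([-0.03, -0.01, 0.0], [-0.0005, 0.0037, 0.0016])
-60,54.5,11.7,15 ([-0.03, -0.01, 0.0], [-0.0005, 0.04, 0.0185])
```

Request:
send_rows --rows '[[[0,0,0],[-0.0001,0.0032,0.0014],0.005],[[0,0,0],[-0.0002,0.0068,0.0031],0.005],[[0,0,0],[-0.0003,0.0104,0.0048],0.005],[[0,0,0],[-0.0004,0.014,0.0065],0.005],[[0,0,0],[-0.0005,0.0176,0.0081],0.005]]'

```text
clock: 11.32
ee_pos: [0.4104, -0.2245, 0.1085]
ee_rot: [0.335, 3.003, 0.663]
ft_force: [-0.7, -1.4, -0.8]
grip_width: 0.152
grip_force: 50.0
```

Request:
send_rows --rows '[[[0,0,0],[0,0.0036,0.0017],0.005],[[0,0,0],[0,0.0072,0.0034],0.005],[[0,0,0],[0,0.0108,0.005],0.005],[[0,0,0],[0,0.0144,0.0067],0.005],[[0,0,0],[0,0.018,0.0084],0.005]]'

```text
clock: 11.95
ee_pos: [0.4147, -0.2046, 0.1085]
ee_rot: [0.334, 3.003, 0.664]
ft_force: [-0.6, -0.7, -1.9]
grip_width: 0.15
grip_force: 50.0
```

```bash
python3 st.py -50,54.5,11.7,15
```

```text
tip tray mm [-66.   54.2  11.5] yaw,pitch,roll [-6.000e-02  1.507e+01  1.000e-02] F tray [-0.85  0.38 -1.91] M [0.05 1.15 0.02] t 11.95 j [ 0.37  0.46  0.35  2.06 -0.66  0.98  2.52]
-50,54.5,11.7,15 ([-0.07, 0.03, -0.05], [0.0001, 0.0144, 0.0067])
```

Request:
send_rows --rows '[[[0,0,0],[0,0.0022,0.001],0.005],[[0,0,0],[0,0.0045,0.0021],0.005],[[0,0,0],[0,0.0068,0.0032],0.005],[[0,0,0],[0,0.009,0.0042],0.005],[[0,0,0],[0,0.0113,0.0053],0.005]]'

```text
clock: 12.58
ee_pos: [0.4175, -0.1926, 0.1085]
ee_rot: [0.334, 3.003, 0.664]
ft_force: [-0.5, -2.3, -1.0]
grip_width: 0.151
grip_force: 50.0
```

```bash
python3 st.py
```

```text
tip tray mm [-53.7  54.2  11.5] yaw,pitch,roll [-0.07 15.07  0.  ] F tray [-2.32 -0.01 -1.01] M [0.01 1.17 0.02] t 12.575 j [ 0.35  0.45  0.34  2.08 -0.67  0.97  2.5 ]
```

Request:
send_rows --rows '[[[0,0,0],[0,0.0009,0.0004],0.005],[[0,0,0],[0,0.0018,0.0008],0.005],[[0,0,0],[0,0.0027,0.0013],0.005],[[0,0,0],[0,0.0027,0.0013],0.005]]'

```text
clock: 13.08
ee_pos: [0.4182, -0.1898, 0.1084]
ee_rot: [0.334, 3.003, 0.664]
ft_force: [0.2, -2.9, -1.0]
grip_width: 0.15
grip_force: 50.0
```

```bash
python3 st.py
```

```text
tip tray mm [-50.8  54.1  11.5] yaw,pitch,roll [-0.07 15.07  0.  ] F tray [-2.81 -0.83 -1.01] M [-0.    1.07  0.09] t 13.075 j [ 0.35  0.45  0.34  2.08 -0.67  0.96  2.5 ]
```

Request:
send_rows --rows '[[[0,0,0],[0,0.0009,0.0004],0.005],[[0,0,0],[0,0.0018,0.0008],0.005],[[0,0,0],[0,0.0018,0.0008],0.005]]'

```text
clock: 13.45
ee_pos: [0.4186, -0.1877, 0.1084]
ee_rot: [0.334, 3.003, 0.664]
ft_force: [-1.0, -1.7, -0.9]
grip_width: 0.147
grip_force: 50.0
```

```bash
python3 st.py
```

```text
tip tray mm [-48.7  54.2  11.5] yaw,pitch,roll [-6.000e-02  1.506e+01  1.000e-02] F tray [-1.87  0.56 -0.87] M [ 0.06  1.07 -0.06] t 13.45 j [ 0.34  0.45  0.34  2.08 -0.67  0.96  2.5 ]
```

Request:
send_rows --rows '[[[0,0,0],[0,0.0009,0.0004],0.005],[[0,0,0],[0,0.0018,0.0008],0.005],[[0,0,0],[0,0.0018,0.0008],0.005]]'

```text
clock: 13.82
ee_pos: [0.419, -0.1859, 0.1085]
ee_rot: [0.334, 3.003, 0.664]
ft_force: [-0.0, -1.9, -1.6]
grip_width: 0.149
grip_force: 50.0
```

```bash
python3 st.py
```

```text
tip tray mm [-46.8  54.2  11.5] yaw,pitch,roll [-6.000e-02  1.506e+01  1.000e-02] F tray [-1.87 -0.37 -1.6 ] M [ 0.04  1.1  -0.02] t 13.825 j [ 0.34  0.44  0.34  2.08 -0.67  0.96  2.5 ]
```

Request:
send_rows --rows '[[[0,0,0],[0,0.0009,0.0004],0.005],[[0,0,0],[0,0.0018,0.0008],0.005],[[0,0,0],[0,0.0018,0.0008],0.005]]'

```text
clock: 14.2
ee_pos: [0.4193, -0.1852, 0.1086]
ee_rot: [0.335, 3.003, 0.661]
ft_force: [-2.1, -4.9, 0.6]
grip_width: 0.15
grip_force: 50.0
```

```bash
python3 st.py
```

```text
tip tray mm [-46.3  53.9  11.4] yaw,pitch,roll [-0.09 15.17 -0.02] F tray [-5.29  0.97  0.59] M [0.28 1.76 0.24] t 14.2 j [ 0.34  0.44  0.34  2.09 -0.67  0.96  2.49]
```

Request:
send_rows --rows '[[[0,0,0],[0,0.0009,0.0004],0.005],[[0,0,0],[0,0.0009,0.0004],0.005]]'

```text
clock: 14.45
ee_pos: [0.4194, -0.185, 0.1087]
ee_rot: [0.335, 3.003, 0.659]
ft_force: [-2.7, -6.3, 2.0]
grip_width: 0.147
grip_force: 50.0
```

```bash
python3 st.py
```

```text
tip tray mm [-46.1  53.8  11.4] yaw,pitch,roll [-0.11 15.23 -0.04] F tray [-6.76  1.27  2.03] M [0.43 1.99 0.37] t 14.45 j [ 0.34  0.44  0.34  2.09 -0.67  0.95  2.49]
```

The cover is stopped: the force rose to 5–7 N with the tip at x = -46, which puts the plate edge at about 44 mm. I'll back off, lower to light floor contact, then slide under.

Request:
send_rows --rows '[[[0,0,0],[0,-0.006,-0.0028],0.005],[[0,0,0],[0,-0.0145,-0.0068],0.005],[[0,0,0],[0,-0.0155,-0.0046],0.005],[[0,0,0],[0,-0.0161,-0.0036],0.005],[[0,0,0],[0,-0.0161,-0.0036],0.005]]'

```text
clock: 15.08
ee_pos: [0.416, -0.1984, 0.1048]
ee_rot: [0.334, 3.003, 0.665]
ft_force: [-1.1, -0.1, -1.7]
grip_width: 0.15
grip_force: 50.0
```

```bash
python3 st.py -62,54.5,7.2,15
```

```text
tip tray mm [-59.6  54.5   7.9] yaw,pitch,roll [-0.04 15.04  0.03] F tray [-0.36  1.02 -1.73] M [0.03 0.64 0.01] t 15.075 j [ 0.36  0.46  0.34  2.07 -0.67  0.97  2.52]
-62,54.5,7.2,15 ([-0.04, -0.0, -0.05], [-0.0, -0.0026, -0.0003])
```

Request:
send_rows --rows '[[[0,0,0],[0,-0.0002,0.0005],0.005],[[0,0,0],[0,-0.0002,0.0005],0.005],[[0,0,0],[0,0.0035,0.0022],0.005],[[0,0,0],[0,0.0065,0.0036],0.005],[[0,0,0],[0,0.0087,0.0047],0.005]]'

```text
clock: 15.7
ee_pos: [0.4183, -0.1888, 0.1044]
ee_rot: [0.334, 3.003, 0.664]
ft_force: [-0.1, 0.1, -1.8]
grip_width: 0.152
grip_force: 50.0
```

```bash
python3 st.py -16,54.5,7.3,15
```

```text
tip tray mm [-49.8  54.2   7.5] yaw,pitch,roll [-0.05 15.07 -0.  ] F tray [ 0.04  0.07 -1.84] M [ 0.02  0.61 -0.02] t 15.7 j [ 0.35  0.45  0.34  2.08 -0.67  0.96  2.51]
-16,54.5,7.3,15 ([-0.07, 0.03, -0.03], [0.0002, 0.0304, 0.0145])
```

Request:
send_rows --rows '[[[0,0,0],[0,0.0018,0.0008],0.005],[[0,0,0],[0,0.0036,0.0017],0.005],[[0,0,0],[0,0.0054,0.0025],0.005],[[0,0,0],[0,0.0072,0.0034],0.005],[[0,0,0],[0,0.009,0.0042],0.005]]'

```text
clock: 16.32
ee_pos: [0.4205, -0.181, 0.1046]
ee_rot: [0.335, 3.003, 0.66]
ft_force: [-1.8, -4.6, 1.6]
grip_width: 0.15
grip_force: 50.0
```

```bash
python3 st.py
```

```text
tip tray mm [-42.   53.5   7.3] yaw,pitch,roll [-0.11 15.21 -0.05] F tray [-4.83  0.72  1.55] M [0.24 1.47 0.15] t 16.325 j [ 0.34  0.45  0.33  2.09 -0.68  0.94  2.49]
```

Request:
send_rows --rows '[[[0,0,0],[0,0.0011,0.0001],0.005],[[0,0,0],[0,0.002,0.0005],0.005],[[0,0,0],[0,0.0029,0.001],0.005],[[0,0,0],[0,0.0029,0.001],0.005]]'

```text
clock: 16.82
ee_pos: [0.421, -0.1759, 0.1045]
ee_rot: [0.334, 3.003, 0.665]
ft_force: [-0.8, -2.5, -2.3]
grip_width: 0.151
grip_force: 50.0
```

```bash
python3 st.py
```

```text
tip tray mm [-36.6  54.5   7.7] yaw,pitch,roll [-0.04 15.03  0.04] F tray [-2.57  0.22 -2.32] M [0.03 1.21 0.03] t 16.825 j [ 0.33  0.44  0.33  2.1  -0.68  0.94  2.49]
```

It slipped under: the tip is 9 mm in and the force has dropped. I'll keep sliding.

Request:
send_rows --rows '[[[0,0,0],[0,0.0022,0.001],0.005],[[0,0,0],[0,0.0045,0.0021],0.005],[[0,0,0],[0,0.0068,0.0032],0.005],[[0,0,0],[0,0.009,0.0042],0.005],[[0,0,0],[0,0.0113,0.0053],0.005]]'

```text
clock: 17.45
ee_pos: [0.4239, -0.1642, 0.1047]
ee_rot: [0.334, 3.003, 0.664]
ft_force: [-0.1, -1.7, -3.2]
grip_width: 0.152
grip_force: 50.0
```

```bash
python3 st.py
```

```text
tip tray mm [-24.6  54.2   7.7] yaw,pitch,roll [-0.06 15.07  0.  ] F tray [-1.72 -0.25 -3.22] M [0.01 1.34 0.03] t 17.45 j [ 0.31  0.44  0.32  2.11 -0.69  0.93  2.47]
```

Request:
send_rows --rows '[[[0,0,0],[0,0.0022,0.001],0.005],[[0,0,0],[0,0.0045,0.0021],0.005],[[0,0,0],[0,0.0068,0.0032],0.005],[[0,0,0],[0,0.0068,0.0032],0.005]]'

```text
clock: 17.95
ee_pos: [0.4255, -0.1565, 0.1047]
ee_rot: [0.334, 3.003, 0.665]
ft_force: [0.5, 0.4, -2.2]
grip_width: 0.149
grip_force: 50.0
```

```bash
python3 st.py; python3 - <<'E'
from h import *
from bench import get_image
a=get_image("scene")["img"][170:305,245:425]; b=get_image("side")["img"][190:340,240:440]
cv2.imwrite("pics/w4.png",np.hstack([cv2.resize(a,(400,300)),cv2.resize(b,(400,300))]))
E
```

```text
tip tray mm [-16.7  54.3   7.8] yaw,pitch,roll [-4.000e-02  1.504e+01  1.000e-02] F tray [ 0.47 -0.4  -2.24] M [-0.01  1.08 -0.01] t 17.95 j [ 0.3   0.43  0.32  2.11 -0.69  0.92  2.46]
```

View pics/w4.png

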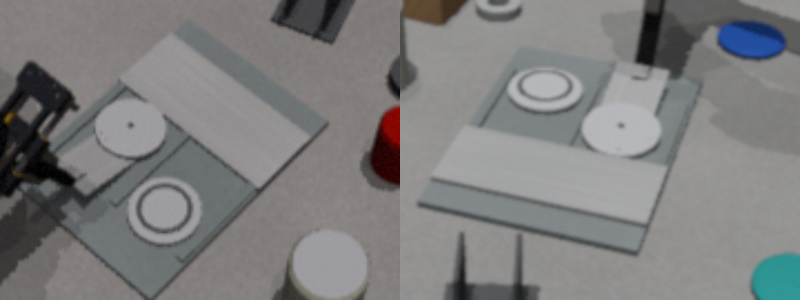

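The pictures show the cover against the plate, centre at (131,126) and (620,127), with the blade under its near side. I'll now work out an arc for the tip about the step.

```bash
python3 - <<'E'
import numpy as np
P=np.array([36,7.5]);r=53
pts=[P+r*np.array([-np.cos(a),np.sin(a)]) for a in np.radians(np.arange(0,91,5))]
pts+= [pts[-1]+[d,0] for d in (3,6,9,12,15,18,21,24)]
c,s=np.cos(np.radians(25)),np.sin(np.radians(25))
for k in range(0,len(pts)-1,5):
    print([[0,round((c*d[0]+s*d[1])/1e3,4),round((s*d[0]-c*d[1])/1e3,4)] for d in [q-pts[k] for q in pts[k+1:k+6]]], pts[min(k+5,len(pts)-1)])
E
```

```text
[[0, np.float64(0.0021), np.float64(-0.0041)], [0, np.float64(0.0046), np.float64(-0.008)], [0, np.float64(0.0074), np.float64(-0.0117)], [0, np.float64(0.0106), np.float64(-0.0151)], [0, np.float64(0.014), np.float64(-0.0182)]] [-12.03431271  29.89876787]
[[0, np.float64(0.0037), np.float64(-0.0028)], [0, np.float64(0.0076), np.float64(-0.0053)], [0, np.float64(0.0117), np.float64(-0.0074)], [0, np.float64(0.0159), np.float64(-0.0092)], [0, np.float64(0.0204), np.float64(-0.0106)]] [ 1.93225669 48.10035549]
[[0, np.float64(0.0045), np.float64(-0.001)], [0, np.float64(0.0091), np.float64(-0.0016)], [0, np.float64(0.0137), np.float64(-0.0018)], [0, np.float64(0.0183), np.float64(-0.0016)], [0, np.float64(0.0229), np.float64(-0.001)]] [22.28259061 58.69406879]
[[0, np.float64(0.0045), np.float64(0.001)], [0, np.float64(0.0089), np.float64(0.0024)], [0, np.float64(0.0132), np.float64(0.0042)], [0, np.float64(0.0159), np.float64(0.0054)], [0, np.float64(0.0186), np.float64(0.0067)]] [42.  60.5]
[[0, np.float64(0.0027), np.float64(0.0013)], [0, np.float64(0.0054), np.float64(0.0025)], [0, np.float64(0.0082), np.float64(0.0038)], [0, np.float64(0.0109), np.float64(0.0051)], [0, np.float64(0.0136), np.float64(0.0063)]] [57.  60.5]
[[0, np.float64(0.0027), np.float64(0.0013)]] [60.  60.5]
```

Request:
send_rows --rows '[[[0,0,0],[0,0.0021,-0.0041],0.005],[[0,0,0],[0,0.0046,-0.008],0.005],[[0,0,0],[0,0.0074,-0.0117],0.005],[[0,0,0],[0,0.0106,-0.0151],0.005],[[0,0,0],[0,0.014,-0.0182],0.005]]'

```text
clock: 18.68
ee_pos: [0.4266, -0.1522, 0.1274]
ee_rot: [0.334, 3.003, 0.663]
ft_force: [-0.8, -1.1, -2.7]
grip_width: 0.147
grip_force: 50.0
```

```bash
python3 st.py; python3 - <<'E'
from h import *
from bench import get_image
a=get_image("scene")["img"][170:305,245:425]; b=get_image("side")["img"][190:340,240:440]
cv2.imwrite("pics/w5.png",np.hstack([cv2.resize(a,(400,300)),cv2.resize(b,(400,300))]))
E
```

```text
tip tray mm [-12.3  54.1  30.4] yaw,pitch,roll [-7.000e-02  1.509e+01 -1.000e-02] F tray [-1.23  0.52 -2.72] M [0.06 1.11 0.04] t 18.675 j [ 0.28  0.39  0.33  2.11 -0.66  0.95  2.41]
```

View pics/w5.png

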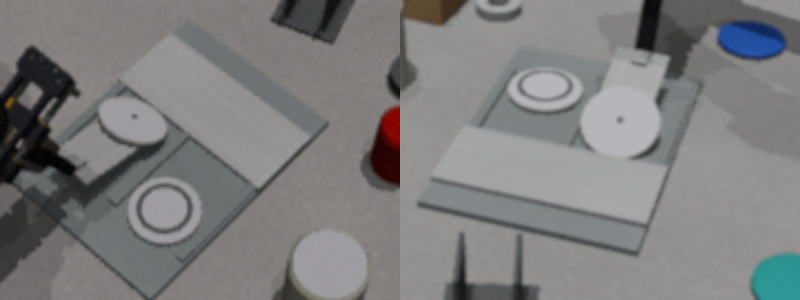

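The cover is tilting up about the step: its ellipse is narrower at (133,120) in the scene crop and the far rim is still at the plate edge. I'll continue along the arc.

Request:
send_rows --rows '[[[0,0,0],[0,0.0037,-0.0028],0.005],[[0,0,0],[0,0.0076,-0.0053],0.005],[[0,0,0],[0,0.0117,-0.0074],0.005],[[0,0,0],[0,0.0159,-0.0092],0.005],[[0,0,0],[0,0.0204,-0.0106],0.005]]'

```text
clock: 19.4
ee_pos: [0.4298, -0.1382, 0.1456]
ee_rot: [0.334, 3.003, 0.664]
ft_force: [-0.5, -1.4, -1.0]
grip_width: 0.147
grip_force: 50.0
```

```bash
python3 st.py
```

```text
tip tray mm [ 2.1 54.1 48.6] yaw,pitch,roll [-0.06 15.06 -0.  ] F tray [-1.44  0.21 -1.01] M [0.04 1.17 0.  ] t 19.4 j [ 0.25  0.35  0.33  2.11 -0.64  0.97  2.36]
```

Request:
send_rows --rows '[[[0,0,0],[0,0.0045,-0.001],0.005],[[0,0,0],[0,0.0091,-0.0016],0.005],[[0,0,0],[0,0.0137,-0.0018],0.005],[[0,0,0],[0,0.0183,-0.0016],0.005],[[0,0,0],[0,0.0229,-0.001],0.005]]'

```text
clock: 20.02
ee_pos: [0.4342, -0.118, 0.1559]
ee_rot: [0.334, 3.003, 0.664]
ft_force: [0.1, -0.7, -1.0]
grip_width: 0.154
grip_force: 50.0
```

```bash
python3 st.py; python3 - <<'E'
from h import *
from bench import get_image
a=get_image("scene")["img"][170:305,245:425]; b=get_image("side")["img"][190:340,240:440]
cv2.imwrite("pics/w6.png",np.hstack([cv2.resize(a,(400,300)),cv2.resize(b,(400,300))]))
E
```

```text
tip tray mm [22.8 54.2 59. ] yaw,pitch,roll [-5.000e-02  1.505e+01  1.000e-02] F tray [-0.67 -0.23 -0.97] M [0.01 0.76 0.05] t 20.025 j [ 0.21  0.32  0.32  2.12 -0.64  0.97  2.31]
```

View pics/w6.png

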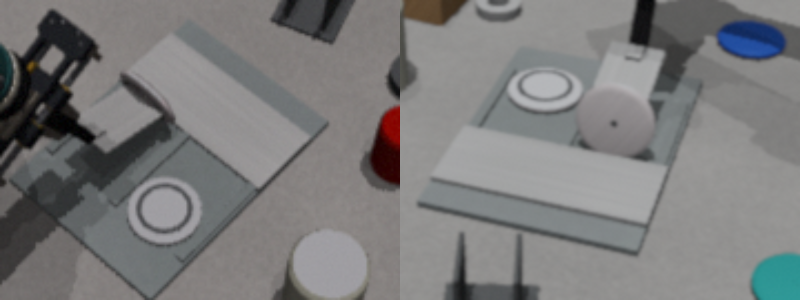

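The cover is nearly upright at the plate edge, at (147,97) and (616,122). Next is a slow push over.

Request:
send_rows --rows '[[[0,0,0],[0,0.003,0.0007],0.005],[[0,0,0],[0,0.006,0.0016],0.005],[[0,0,0],[0,0.009,0.0026],0.005],[[0,0,0],[0,0.0118,0.0037],0.005],[[0,0,0],[0,0.0145,0.0049],0.005]]'

```text
clock: 20.75
ee_pos: [0.4376, -0.1035, 0.1575]
ee_rot: [0.334, 3.003, 0.664]
ft_force: [1.0, 1.1, -1.5]
grip_width: 0.149
grip_force: 50.0
```

```bash
python3 st.py
```

```text
tip tray mm [37.7 54.1 60.6] yaw,pitch,roll [-6.000e-02  1.506e+01  1.000e-02] F tray [ 1.33 -0.74 -1.54] M [-0.    0.66 -0.07] t 20.75 j [ 0.19  0.31  0.31  2.13 -0.64  0.95  2.28]
```

Request:
send_rows --rows '[[[0,0,0],[0,0.0018,0.0008],0.005],[[0,0,0],[0,0.0036,0.0017],0.005],[[0,0,0],[0,0.0054,0.0025],0.005],[[0,0,0],[0,0.0072,0.0034],0.005],[[0,0,0],[0,0.009,0.0042],0.005]]'

```text
clock: 21.38
ee_pos: [0.4397, -0.094, 0.1574]
ee_rot: [0.335, 3.003, 0.664]
ft_force: [0.2, 0.9, -1.9]
grip_width: 0.153
grip_force: 50.0
```

```bash
python3 st.py; python3 - <<'E'
from h import *
from bench import get_image
a=get_image("scene")["img"][170:305,245:425]; b=get_image("side")["img"][190:340,240:440]
cv2.imwrite("pics/w7.png",np.hstack([cv2.resize(a,(400,300)),cv2.resize(b,(400,300))]))
E
```

```text
tip tray mm [47.4 54.1 60.5] yaw,pitch,roll [-7.000e-02  1.507e+01  1.000e-02] F tray [ 0.89  0.04 -1.85] M [0.02 0.58 0.01] t 21.375 j [ 0.17  0.3   0.3   2.13 -0.65  0.94  2.26]
```

View pics/w7.png

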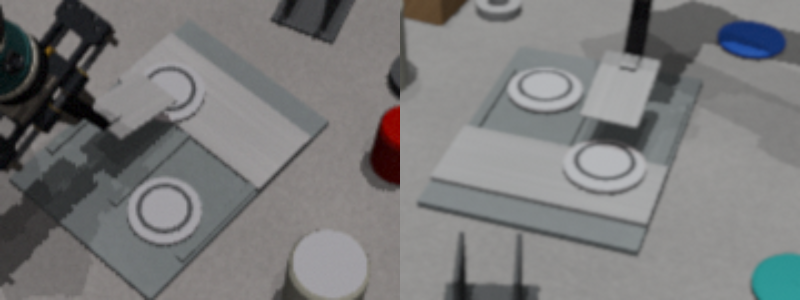

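The cover has fallen groove-up onto the plate, at (175,92) and (604,163), and the blade is clear above it. I'll now take the spatula back.

```bash
cat > st2.py <<'E'
from h import *
from bench import status
s=status.state(); C=cur(s); G=pickle.load(open("grasp.pkl","rb")); M=s["torque"]
over=T(np.eye(3),[0,0,.115])@G
L=np.linalg.inv(G)@C
print("rel over",rel(C,over),"rel grasp",rel(C,G),"dworld mm",np.round((G[:3,3]-C[:3,3])*1e3,2),"F",np.round(s["ft_force"],2),"M",np.round(M,2),"t",s["clock"],"j",np.round(s["joints"],2))
E
python3 st2.py; python3 st.py 20,54,130,15
```

```text
rel over ([-14.99, 8.42, -13.07], [-0.043, 0.3649, 0.1433]) rel grasp ([-14.99, 8.42, -13.07], [-0.0429, 0.3164, 0.2476]) dworld mm [127.88 372.29 -91.15] F [ 0.68  0.44 -0.65] M [-0.62  0.13 -0.02] t 21.475 j [ 0.17  0.3   0.3   2.13 -0.65  0.94  2.26]
tip tray mm [47.6 54.2 60.5] yaw,pitch,roll [-0.04 15.06  0.  ] F tray [ 0.58 -0.57 -0.65] M [-0.01  0.63 -0.02] t 21.475 j [ 0.17  0.3   0.3   2.13 -0.65  0.94  2.26]
20,54,130,15 ([-0.06, 0.03, -0.03], [-0.0003, 0.0041, -0.0745])
```

Request:
send_rows --rows '[[[0,0,0],[0,0,-0.01],0.005],[[0,0,0],[0,0.001,-0.028],0.005],[[0,0,0],[0,0.002,-0.048],0.005],[[0,0,0],[0,0.003,-0.066],0.005],[[0,0,0],[0,0.004,-0.0745],0.005]]'

```text
clock: 22.1
ee_pos: [0.4339, -0.1221, 0.2283]
ee_rot: [0.335, 3.001, 0.662]
ft_force: [-0.3, -0.9, -1.5]
grip_width: 0.148
grip_force: 50.0
```

```bash
python3 st2.py
```

```text
rel over ([-15.03, 8.56, -13.07], [-0.0417, 0.3613, 0.2197]) rel grasp ([-15.03, 8.56, -13.07], [-0.0415, 0.3129, 0.324]) dworld mm [ 133.67  400.58 -161.97] F [-0.32 -0.86 -1.54] M [-0.58  0.11  0.04] t 22.1 j [ 0.19  0.2   0.35  2.06 -0.55  1.1   2.18]
```

Request:
send_rows --rows '[[[-1,0.5,-0.9],[-0.003,0.025,0.015],0.005],[[-3,1.7,-2.6],[-0.008,0.068,0.042],0.005],[[-4.8,2.7,-4.2],[-0.013,0.115,0.07],0.005],[[-6.6,3.8,-5.8],[-0.018,0.16,0.097],0.005],[[-8.3,4.7,-7.2],[-0.023,0.2,0.121],0.005]]'

```text
clock: 22.72
ee_pos: [0.5067, 0.104, 0.2006]
ee_rot: [0.109, 2.999, 0.901]
ft_force: [0.6, -0.2, -1.7]
grip_width: 0.151
grip_force: 50.0
```

```bash
python3 st2.py
```

```text
rel over ([-6.57, 3.54, -5.79], [-0.0491, 0.1385, 0.1137]) rel grasp ([-6.57, 3.54, -5.79], [-0.0505, 0.0752, 0.2097]) dworld mm [  60.94  174.45 -134.28] F [ 0.61 -0.23 -1.75] M [-0.78 -0.02 -0.02] t 22.725 j [-0.04  0.32  0.14  2.03 -0.78  0.99  2.1 ]
```

Request:
send_rows --rows '[[[-1.6,0.9,-1.5],[-0.012,0.036,0.029],0.005],[[-3.5,1.9,-3.1],[-0.026,0.076,0.062],0.005],[[-5.2,2.8,-4.6],[-0.039,0.11,0.09],0.005],[[-6.3,3.4,-5.5],[-0.047,0.132,0.108],0.005],[[-6.6,3.5,-5.8],[-0.049,0.1385,0.1137],0.005]]'

```text
clock: 23.35
ee_pos: [0.5679, 0.2764, 0.1808]
ee_rot: [0.07, -2.936, -1.067]
ft_force: [0.1, 0.0, -0.9]
grip_width: 0.149
grip_force: 50.0
```

Request:
send_rows --rows '[[[0,0,0],[0,0,0],0.005],[[0,0,0],[0,0,0],0.005],[[0,0,0],[0,0,0],0.005]]'

```text
clock: 23.72
ee_pos: [0.569, 0.2733, 0.1821]
ee_rot: [0.065, -2.94, -1.067]
ft_force: [0.1, 0.7, -1.5]
grip_width: 0.15
grip_force: 50.0
```

```bash
python3 st2.py
```

```text
rel over ([-0.13, 0.33, -0.14], [0.0011, 0.0035, 0.0039]) rel grasp ([-0.13, 0.33, -0.14], [0.0013, -0.0703, 0.0922]) dworld mm [  -1.37    5.14 -115.78] F [ 0.06  0.71 -1.49] M [-0.92 -0.09  0.02] t 23.725 j [-0.17  0.5   0.    1.86 -0.92  0.92  2.08]
```

Request:
send_rows --rows '[[[-0.1,0.3,-0.1],[0.0011,0.0035,0.0039],0.005],[[-0.1,0.3,-0.1],[0.0012,-0.011,0.021],0.005],[[-0.1,0.3,-0.1],[0.0013,-0.032,0.046],0.005],[[-0.1,0.3,-0.1],[0.0013,-0.0535,0.0718],0.005],[[-0.1,0.3,-0.1],[0.0013,-0.0607,0.0807],0.005]]'

```text
clock: 24.35
ee_pos: [0.5662, 0.2797, 0.0791]
ee_rot: [0.07, -2.931, -1.067]
ft_force: [-0.0, -0.1, -1.0]
grip_width: 0.146
grip_force: 50.0
```

Request:
send_rows --rows '[[[0,0,0],[0,0,0],0.005],[[0,0,0],[0,0,0],0.005],[[0,0,0],[0,0,0],0.005]]'

```text
clock: 24.72
ee_pos: [0.568, 0.28, 0.0823]
ee_rot: [0.074, -2.935, -1.07]
ft_force: [0.5, -0.4, -1.2]
grip_width: 0.148
grip_force: 50.0
```

```bash
python3 st2.py
```

```text
rel over ([0.02, 0.03, 0.1], [0.0004, 0.0625, -0.0768]) rel grasp ([0.02, 0.03, 0.1], [0.0005, -0.0114, 0.0112]) dworld mm [ -0.4   -1.57 -15.95] F [ 0.51 -0.43 -1.16] M [-0.91 -0.05 -0.01] t 24.725 j [-0.15  0.65 -0.05  1.89 -1.03  0.8   2.26]
```

Request:
send_rows --rows '[[[0,0,0.1],[0.0003,-0.003,0.002],0.005],[[0,0,0.1],[0.0005,-0.006,0.0055],0.005],[[0,0,0.1],[0.0005,-0.009,0.0085],0.005],[[0,0,0.1],[0.0005,-0.0101,0.0097],0.005],[[0,0,0.1],[0.0005,-0.0101,0.0097],0.005]]'

```text
clock: 25.35
ee_pos: [0.5667, 0.2783, 0.0667]
ee_rot: [0.069, -2.933, -1.068]
ft_force: [0.4, 0.5, -1.1]
grip_width: 0.147
grip_force: 50.0
```

Request:
send_rows --rows '[[[0,0,0],[0,0,0],0.005],[[0,0,0],[0,0,0],0.005]]'

```text
clock: 25.6
ee_pos: [0.5669, 0.2783, 0.0671]
ee_rot: [0.07, -2.933, -1.068]
ft_force: [-0.1, 0.5, -1.9]
grip_width: 0.148
grip_force: 50.0
```

```bash
python3 st2.py
```

```text
rel over ([0.0, -0.06, -0.07], [-0.0004, 0.0736, -0.0874]) rel grasp ([0.0, -0.06, -0.07], [-0.0007, -0.0004, 0.0006]) dworld mm [ 0.74  0.14 -0.75] F [-0.08  0.54 -1.9 ] M [-0.91 -0.02  0.06] t 25.6 j [-0.14  0.68 -0.06  1.89 -1.04  0.79  2.28]
```

Now 0.75 mm above its seat. I'll lower in small steps.

Request:
send_rows --rows '[[[0,0,0],[-0.0007,-0.0004,0.0005],0.005],[[0,0,0],[-0.0007,-0.0004,0.0005],0.005],[[0,0,0],[-0.0007,-0.0004,0.0005],0.005]]'

```text
clock: 25.98
ee_pos: [0.5675, 0.2784, 0.0664]
ee_rot: [0.07, -2.933, -1.068]
ft_force: [-0.4, 0.7, -2.0]
grip_width: 0.148
grip_force: 50.0
```

```bash
python3 st2.py
```

```text
rel over ([0.01, -0.06, -0.08], [0.0003, 0.074, -0.0879]) rel grasp ([0.01, -0.06, -0.08], [-0.0001, 0.0, 0.0001]) dworld mm [ 0.08  0.08 -0.08] F [-0.41  0.74 -2.02] M [-0.82 -0.    0.01] t 25.975 j [-0.14  0.68 -0.06  1.89 -1.04  0.79  2.28]
```

Request:
send_rows --rows '[[[0,0,0],[0,-0.0003,0.0003],0.005],[[0,0,0],[0,-0.0003,0.0003],0.005],[[0,0,0],[0,-0.0003,0.0003],0.005]]'

```text
clock: 26.35
ee_pos: [0.5676, 0.2784, 0.0662]
ee_rot: [0.07, -2.933, -1.069]
ft_force: [-0.2, -2.2, 2.6]
grip_width: 0.148
grip_force: 50.0
```

```bash
python3 st2.py
```

```text
rel over ([0.03, -0.05, -0.07], [0.0003, 0.0741, -0.088]) rel grasp ([0.03, -0.05, -0.07], [-0.0, 0.0001, 0.0]) dworld mm [-0.    0.11  0.07] F [-0.25 -2.21  2.6 ] M [-0.46  0.18  0.13] t 26.35 j [-0.14  0.68 -0.06  1.89 -1.04  0.79  2.28]
```

The spatula is seated at its original pose within 0.1 mm, and the moment matches too. I'll release and retreat along the handle.

Request:
send_rows --rows '[[[0,0,0],[0,0,0],0.03],[[0,0,0],[0,0,0],0.06],[[0,0,0],[0,0,0],0.06],[[0,0,0],[0,0,0],0.06],[[0,0,0],[0,0,0],0.06]]'

```text
clock: 26.98
ee_pos: [0.5675, 0.2783, 0.0659]
ee_rot: [0.07, -2.933, -1.068]
ft_force: [0.3, 0.3, 0.2]
grip_width: 0.65
grip_force: 0.0
```

Request:
send_rows --rows '[[[0,0,0],[0,0,-0.005],0.06],[[0,0,0],[0,0,-0.025],0.06],[[0,0,0],[0,0,-0.055],0.06],[[0,0,0],[0,0,-0.09],0.06],[[0,0,0],[0,0,-0.12],0.06]]'

```text
clock: 27.6
ee_pos: [0.5721, 0.1992, 0.1599]
ee_rot: [0.068, -2.935, -1.068]
ft_force: [0.4, 0.6, -0.1]
grip_width: 0.653
grip_force: 0.0
```

Request:
send_rows --rows '[[[0,0,0],[0,0,-0.03],0.06],[[0,0,0],[0,0,-0.06],0.06],[[0,0,0],[0,0,-0.08],0.06],[[0,0,0],[0,0,-0.08],0.06],[[0,0,0],[0,0,-0.08],0.06]]'

```text
clock: 28.22
ee_pos: [0.5736, 0.1506, 0.2185]
ee_rot: [0.071, -2.931, -1.068]
ft_force: [0.1, 0.4, 0.1]
grip_width: 0.65
grip_force: 0.0
```

```bash
python3 - <<'E'
from h import *
from bench import get_image,status
d=pickle.load(open("d0.pkl","rb")); s=status.state(); print(s["ee_pos"],s["ft_force"],s["clock"])
n={k:get_image(k) for k in("scene","side")}; pickle.dump(n,open("d1.pkl","wb"))
# spatula in rest: compare side crops before/after
a,b=[cv2.cvtColor(q["side"]["img"][300:425,240:330],cv2.COLOR_BGR2GRAY).astype(np.float32) for q in(d,n)]
print("side rest shift",cv2.phaseCorrelate(a,b),np.abs(a-b).mean())
a,b=[cv2.cvtColor(q["side"]["img"][375:415,250:305],cv2.COLOR_BGR2GRAY).astype(np.float32) for q in(d,n)]
print("blade shift",cv2.phaseCorrelate(a,b),np.abs(a-b).mean())
a,b=[cv2.cvtColor(q["side"]["img"][220:250,290:336],cv2.COLOR_BGR2GRAY).astype(np.float32) for q in(d,n)]
print("ok cover shift",cv2.phaseCorrelate(a,b),np.abs(a-b).mean())
# turned cover: dark groove ring fit, top z=.026
for k,(u,v) in(("side",(240+204/2,190+163/2)),("scene",(245+175*.45,170+92*.45))):
    P=planar(TRAY,[(.044+.039,.054,.026)])
    print(k,"cover obs",np.round((Rz(TRAY[2]).T@(ray(n[k],(u,v),.026)-[TRAY[0],TRAY[1],0]))*1e3,1))
    for z in(.026,): 
        g=cv2.cvtColor(n[k]["img"],cv2.COLOR_BGR2GRAY); x,y=int(u),int(v); c=g[y-25:y+26,x-30:x+31]; m=(c>170).astype(np.uint8)
        cs=max(cv2.findContours(m,cv2.RETR_EXTERNAL,cv2.CHAIN_APPROX_NONE)[0],key=cv2.contourArea); e=cv2.fitEllipse(cs)
        ang=np.linspace(0,2*np.pi,60); pr=proj(n[k],planar(TRAY,np.c_[.083+.045*np.cos(ang),.054+.045*np.sin(ang),np.full(60,.022)])).astype(np.float32)
        print(k,"ellipse",np.round(e[0]+np.array([x-30,y-25]),1),np.round(e[1],1),round(e[2]),"flat expected",cv2.fitEllipse(pr))
E
```

```text
[0.57357235 0.15056118 0.2185286 ] [0.09462933 0.41891287 0.12143235] 28.225
side rest shift ((0.045350738429576154, 0.5543820739037173), 0.9175701917860243) 5.2451553
blade shift ((0.46753601841053083, -0.09369875753003853), 1.0524519830942154) 6.1277275
ok cover shift ((-0.14673719530049212, 0.4265987973913177), 0.6293285157945421) 47.38623
side cover obs [75.4 57.8 26. ]
side ellipse [342. 270.] [14.  23.3] 93 flat expected ((339.3016052246094, 275.0740966796875), (25.853595733642578, 41.795440673828125), 93.23312377929688)
scene cover obs [71.7 46.8 26. ]Traceback (most recent call last):
  File "<stdin>", line 18, in <module>
ValueError: max() iterable argument is empty
```

Request:
send_rows --rows '[[[0,0,0],[0.03,0.04,-0.03],0.06],[[0,0,0],[0.06,0.09,-0.02],0.06],[[0,0,0],[0.09,0.14,0.01],0.06],[[0,0,0],[0.11,0.19,0.04],0.06],[[0,0,0],[0.12,0.24,0.07],0.06]]'

```text
clock: 28.95
ee_pos: [0.4416, 0.3745, 0.3201]
ee_rot: [0.071, -2.932, -1.067]
ft_force: [0.4, 0.7, -0.2]
grip_width: 0.652
grip_force: 0.0
```

Request:
send_rows --rows '[[[0,0,0],[0.02,0.04,0.02],0.06],[[0,0,0],[0.04,0.08,0.04],0.06],[[0,0,0],[0.04,0.08,0.04],0.06],[[0,0,0],[0.04,0.08,0.04],0.06]]'

```text
clock: 29.45
ee_pos: [0.3993, 0.4571, 0.3402]
ee_rot: [0.07, -2.933, -1.066]
ft_force: [0.2, 0.1, -1.1]
grip_width: 0.651
grip_force: 0.0
```

```bash
cat > chk.py <<'E'
from h import *
from bench import get_image,status
d=pickle.load(open("d0.pkl","rb")); s=status.state(); print(s["ee_pos"],s["clock"])
n={k:get_image(k) for k in("scene","side")}
gr=lambda q,k:cv2.cvtColor(q[k]["img"],cv2.COLOR_BGR2GRAY)
for nm,k,(y0,y1,x0,x1) in(("ok","side",(220,250,290,336)),("ok","scene",(245,285,297,342)),("blade","side",(365,420,245,310)),("rest","scene",(130,190,365,420)),("cover","side",(225,265,330,385))):
    a,b=gr(d,k)[y0:y1,x0:x1].astype(np.float32),gr(n,k)[y0:y1,x0:x1].astype(np.float32); print(nm,k,np.round(cv2.phaseCorrelate(a,b)[0],2),"diff",round(float(np.abs(a-b).mean()),1))
ang=np.linspace(0,2*np.pi,90)
for k in n:
    g=gr(n,k).astype(np.float32); best=[]
    gb=cv2.GaussianBlur(g,(0,0),.8)
    def sc(x,y,z=.026):
        f=lambda r,z:cv2.remap(gb,proj(n[k],planar(TRAY,np.c_[x+r*np.cos(ang),y+r*np.sin(ang),np.full(90,z)])).astype(np.float32)[None],None,cv2.INTER_LINEAR).mean()
        return min(((f(r-.006,z)+f(r+.006,z)-2*f(r,z)),0) if 0 else (-(f(r-.006,z)+f(r+.006,z)-2*f(r,z)),r) for r in np.arange(.02,.034,.001))
    for nm,cx,cy,z in(("turned",.08,.054,.026),("ok",-.055,-.055,.020)):
        r=min((sc(x,y,z),x,y) for x in np.arange(cx-.014,cx+.015,.002) for y in np.arange(cy-.008,cy+.009,.002)); print(k,nm,"groove ring",np.round(r[0],4),"at tray",np.round(r[1:],4))
E
python3 chk.py
```

```text
[0.39926535 0.45713528 0.34017611] 29.45
ok side [-0.02 -0.07] diff 9.7
ok scene [0.66 0.14] diff 3.3
blade side [0.1 0. ] diff 9.7
rest scene [-0.06  0.13] diff 4.0
cover side [ 0.16 -0.17] diff 21.7
scene turned groove ring [-7.10472e+01  3.10000e-02] at tray [0.07  0.056]
scene ok groove ring [-8.12899e+01  3.10000e-02] at tray [-0.057 -0.053]
side turned groove ring [-7.11245e+01  3.10000e-02] at tray [0.07  0.056]
side ok groove ring [-5.29698e+01  3.10000e-02] at tray [-0.057 -0.053]
```

Both cameras agree. The turned cover lies flat on the plate, groove up, with its centre about 26 mm past the plate's near edge. The other cover and the spatula show no shift. Handing in.

```bash
python3 -c "
from bench import env
print(env.hand_in())"
```

```text
the job is handed in; nothing more can be done
None
```

The job is handed in: the cover lies flat on the plate, groove up, with about 18 mm of its near side overhanging the plate edge; the spatula is back in its rest and released, the other cover shows no shift, and it took about 30 s of robot time.

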